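# Open the drain flap of the display counter's air grille

### The arm

A 7-joint arm with a two-finger parallel gripper is mounted at the origin on the work surface. World frame = base frame: x ahead of the robot, y to its left, z up, the work surface at z = 0. Lengths are in m, angles in rad, forces in N, time in s.
With the tool pointing down it reaches from about 0.4 to 0.925 m from the base axis. Payload 4.1 kg.
Tool frame: the origin (TCP) lies at the very end of the fingers, on their centre line; the grasp point (between the pads) lies 19 mm behind it (manip.grasp_offset is the distance from the TCP to the grasp point, in m); z points along the fingers, y is the line along which they close (so a half turn about z gives the same grasp; the last joint's range is limited). The gripper opens to 85 mm and grips with 20 to 120 N. Pads are 22 mm wide; open, the fingers measure 114 mm over their backs; the gripper's body (76 mm by 85 mm) begins 54 mm behind the grasp point. The pads swing forward as they close: fully open they stand 13 mm farther back than shut.
Start: joints at [-1.284, 0.398, 0.045, 1.537, -0.019, 1.207, -0.051], TCP at [0.245, 0.602, 0.231] pointing down, gripper open.
Joint ranges: [-2.82, 2.82], [-0.49, 2.23], [-1.37, 1.46], [0, 2.46], [-1.36, 4.5], [0.23, 2], [-2.94, 2.94]. Speed limits (rad/s): [2.57, 2.57, 3.14, 3.14, 3.14, 3.14, 3.14].

### API

Orientations are given as a unit quaternion [w, x, y, z].
In Python, from cell import manip gives the robot as it stands.
- The arm moves only by the tool drive_tool, never from a script. Its argument "moves" is a list of rows, each a list of 5 numbers: the finger opening in mm, from 0 to 85.4, then the shift along the tool's x, y, z in units of 25 mm (1.0 is 25 mm), then the turn about the tool's z in units of 6 degrees (1.0 is 6 degrees). A call has 1 to 20 rows; each row shifts and turns the commanded pose from where the row before left it, along the tool's axes as they then stand; what a row does not reach is not made up. A row lasts 1/8 s, in which the tool goes at most 62.5 mm and 10.7 degrees, less where a joint would pass 70% of its speed; a pose out of reach is approached as far as the arm can. A call is refused whole if a number of a shift passes 1 or a number of a turn 1, either way. A call with a gripper value outside its range is refused whole. The fingers move at their own pace and stop on an object; "squeeze" is the grip in N (left out, the last holds). Time passes only in rows, so rows that do not move let the fingers close. It gives the time, the measured TCP pose, the force, the opening and the grip force at its end, in the units of the state.
- manip.get_obs(): the state, without advancing time (a new reading comes with each control period).
- manip.capture(name): name is "scene" or "top"; returns the picture (384x512x3 uint8, blue, green, red); there is no depth.
- manip.camera_params(name): a dict with "K" (3x3 intrinsics, pixels), "world_from_camera" (4x4, takes a point from camera to world coordinates). Camera axes: x right, y down, z forward; pixel columns grow to the right and rows downward; lengths in m; the calibration is good to about 2 mm. A picture is of the moment at which its call begins. camera_params takes no time and is no camera call.
- manip.close_job(): hands the job in; it is judged then, once.
Trained networks look in the newest picture that a camera, given by its name, has taken for a name from the list of things; names that differ only in an ending like _2 or _b are one class to them, and where a whole thing is asked for, a point or a joint stands for the part that bears it (a point fixed in the world has none). Each returns a list of dicts, best first, with "p" (0 to 1); they miss things now and then, are a little off and sometimes report something else, mostly with a low value. They report only what shows in the picture. A call takes as long as a camera call.
- manip.recognise(camera, thing): "rect" ([centre column, centre row, width, height] in pixels, round what is visible of it).
- manip.masks_of(camera, thing): "mask" (384x512 bool, what is visible of it) and "rect" ([centre column, centre row, width, height] in pixels, round what is visible of it).
The state is a dict: "time_s": time; "q": joint angles; "qvel": joint speeds; "effort": joint torques, N m; "ee_pos": TCP position; "tool_rot": TCP orientation; "ft_force": force on the tool from outside, world axes, zero at the start; "ft_torque": the same for the moment, N m; "width": finger opening in m; "gripper_force": force on a finger pad.
Only numpy, scipy, OpenCV 4.12 (cv2) and the standard library are available. Lean on these libraries where they do the work, as an engineer would, in place of code of your own. Each camera call takes 0.05 s, during which the arm holds its last target. There are 200 camera calls.

### The job

Open the drain flap in the steel air-return grille of the pastry counter: start with a fingertip on the top of the plain panel at either end of the row, slide it along the edge strip on the robot's side until it finds the one finger notch, and press down the catch inside the notch so that the flap springs up. Then push the raised flap right over with the finger until it rests fully open, and take the hand away. Leave the pastries and small things standing about where they are: none of them is to be picked up or shifted.

Things in the scene. Friction and masses are not known exactly. Their poses are not given: they have to be found in the camera images.
- duct: Fixed stainless-steel air-return duct, a low channel 640 mm long (its y) and 134 mm deep (its x), with a row of six slotted steel panels on top. Origin: middle of its underside, z = 0; x points away from the robot, y along the row. Panels are 104 mm along y, centres at y = -260, -156, -52, 52, 156, 260 mm, from x = -55 (near edge, robot's side) to 55 mm, tops at z = 60 mm.
- strip (a point): Point on the panel tops at the middle of the row, in the middle of the edge strip: x = -34, y = 0, z = 60 mm of the duct. The strip is the flat part without slots on the robot's side, x = -55 to -5 mm, along all six panels; the dark slots lie beyond it. In front of the near edge is only the channel's wall, 6 mm thick, its top lower, at z = 48 mm. Axes as the duct's.
- left_end (a point): Middle of the edge strip of the left (+y) end panel, on its top: x = -34, y = 260, z = 60 mm of the duct. The two end panels are always plain. One of the four inner panels, another one each time, is the drain flap: its place is not told and has to be felt or seen. Shut, it looks like the others but for the finger notch in its near edge.
- right_end (a point): Middle of the edge strip of the right (-y) end panel, on its top: x = -34, y = -260, z = 60 mm of the duct. The finger notch to be found is a rectangular cut in the flap's near edge, open towards the robot, centred on that panel: 52 mm along y, 40 mm deep (duct x = -55 to -15 mm). In it lies the catch.
- catch (a joint): Ribbed steel paddle in the notch, 44 mm along y, from duct x = -52 mm inwards, its top at z = 50 mm, 10 mm under the panel tops. rad: 0 at rest, growing as it is pressed down, stop at 0.45. It pivots at x = -10, z = 25 mm: at x = -35 mm a press of about 6 mm (0.25 rad, 4 N) frees the flap, 11 mm (6 N) reaches the stop. It springs back when let go.
- flap (a joint): Drain flap, rad: 0 shut and latched; only the catch frees it. Then a sprung pin lifts it to about 0.59 rad and holds it there, its near edge 120 mm above the counter at duct x = -36 mm. From there it swings freely (about 0.1 N m); past upright (1.57) it falls by itself to its stop at 1.9 rad, fully open, and rests there.
- hinge (a point): Point on the flap panels' hinge side at the middle of the row: x = 55, y = 0, z = 57 mm of the duct, axes as the duct's. The flap's hinge line runs along y through this point. The flap plate is 6 mm thick, reaches 110 mm from the hinge to its near edge and is 102 mm along y; at either side of the notch it has an arm 25 mm wide, centred 38 mm from the notch's middle.
- strawberry_tart: Round strawberry tartlet, 72 mm across, 66 mm high standing on the counter between the robot and the grille; origin at the centre of its underside; not part of the job
- caramel_tart: Round caramel tartlet with a chocolate disc on top, 72 mm across, 41 mm high standing on the counter between the robot and the grille; origin at the centre of its underside; not part of the job
- choux_bun: Choux bun, 66 mm across, 68 mm high standing on the counter between the robot and the grille; origin at the centre of its underside; not part of the job
- verrine: Dessert in a small glass, 54 mm across, 69 mm high standing on the counter between the robot and the grille; origin at the centre of its underside; not part of the job
- tart_ring: Empty steel tart ring, 52 mm across, 30 mm high, standing on the left (+y) end panel of the grille behind its edge strip; origin at the centre of its underside; not part of the job
- ticket_holder: Small steel price-ticket holder, 38 mm foot, 36 mm high, standing on the right (-y) end panel of the grille behind its edge strip; origin at the centre of its underside; not part of the job
- palette_knife: Palette knife with a wooden handle, 240 mm long, lying on the counter to the right; not part of the job

How it is judged:
By the outcome, as a careful person would: the job done as asked, in the order asked, and still so for the second after the job is handed in, with the robot touching nothing.
It also fails if it takes over 72 s, if anything falls off the work surface, if the arm or the gripper's body presses on something with over 40 N, if the wrist force passes 120 N, or if a joint passes its speed limit or range.

## Working session

There is one attempt and no reset: what is moved stays moved. The work goes in short steps, Python scripts to look and compute and a tool call to move; the robot and the scene stay as the last step left them, time stands still between calls to the robot, and variables do not carry over. Pictures are saved under pics/ and viewed, at most 10 in all, crops included, and the job is handed in when it is done.

Besides the shell and the picture viewer there is one more tool, called after "Call:" by a JSON object that holds its "method" and its "body". drive_tool: Moves the arm, as the interface text tells. Its arguments: {"type":"object","properties":{"moves":{"type":"array"},"squeeze":{"type":"number"}},"required":["moves"]}

```bash
mkdir -p pics
cat > h.py <<'E'
import numpy as np,cv2
from cell import manip
def ray(cam,u,v,z):
    P=manip.camera_params(cam);K=np.array(P["K"]);T=np.array(P["world_from_camera"])
    d=T[:3,:3]@np.linalg.inv(K)@[u,v,1];o=T[:3,3];return o+d*(z-o[2])/d[2]
def proj(cam,p):
    P=manip.camera_params(cam);K=np.array(P["K"]);T=np.linalg.inv(np.array(P["world_from_camera"]))
    c=K@(T[:3,:3]@np.array(p)+T[:3,3]);return c[:2]/c[2]
E
python3 - <<'E'
from h import *
a=manip.capture("top");b=manip.capture("scene")
cv2.imwrite("pics/top.png",cv2.resize(a,(800,600)));cv2.imwrite("pics/scene.png",cv2.resize(b,(800,600)))
for c in("top","scene"):
  for t in("duct","catch","flap","strawberry_tart","caramel_tart","choux_bun","verrine","tart_ring","ticket_holder","left_end","right_end"):
    for r in manip.recognise(c,t)[:2]: print(c,t,round(r["p"],2),np.round(r["rect"],1),np.round(ray(c,*r["rect"][:2],.06),3))
o=manip.get_obs();print(o["time_s"],o["ee_pos"],o["tool_rot"],o["width"])
E
```

```text
top duct 0.79 [218.8 160.1 247.2  50.4] [0.547 0.045 0.06 ]
top catch 0.66 [280.4 172.5  19.7  15.8] [ 0.517 -0.113  0.06 ]
top flap 0.59 [279.5 157.1  39.6  47.6] [ 0.557 -0.11   0.06 ]
top flap 0.48 [221.1 158.3 246.6  53. ] [0.552 0.04  0.06 ]
top strawberry_tart 0.79 [291.4 215.2  29.9  28.5] [ 0.408 -0.142  0.06 ]
top strawberry_tart 0.15 [219.7 160.2 248.9  52.3] [0.547 0.043 0.06 ]
top caramel_tart 0.69 [202.9 212.4  26.7  23.1] [0.413 0.084 0.06 ]
top choux_bun 0.63 [234.5 202.8  23.8  26.8] [0.438 0.004 0.06 ]
top verrine 0.56 [151.1 216.4  25.6  23.9] [0.402 0.215 0.06 ]
top tart_ring 0.48 [110.2 149.4  31.3  22.8] [0.572 0.324 0.06 ]
top tart_ring 0.32 [220.6 159.4 247.5  58.3] [0.549 0.041 0.06 ]
top ticket_holder 0.57 [330.1 151.   12.5   8.8] [ 0.574 -0.24   0.06 ]
top left_end 0.77 [220.2 160.1 247.9  57.4] [0.547 0.042 0.06 ]
top right_end 0.82 [217.8 160.5 252.9  54.6] [0.546 0.048 0.06 ]
scene duct 0.75 [298.5 203.9 180.6 188.1] [ 0.574 -0.069  0.06 ]
scene catch 0.76 [265.6 208.3  22.5  15.7] [ 0.523 -0.122  0.06 ]
scene flap 0.68 [280.8 215.6  67.9  51.3] [ 0.561 -0.121  0.06 ]
scene strawberry_tart 0.6 [218.4 207.4  30.9  28.3] [ 0.437 -0.179  0.06 ]
scene strawberry_tart 0.47 [297.8 127.2  20.8  30.2] [0.421 0.184 0.06 ]
scene caramel_tart 0.79 [280.4 155.8  24.   27.7] [0.45  0.051 0.06 ]
scene choux_bun 0.91 [265.6 174.2  23.9  28.7] [ 0.459 -0.029  0.06 ]
scene verrine 0.57 [295.5 127.8  24.7  29.7] [0.418 0.178 0.06 ]
scene tart_ring 0.68 [266.  208.4  18.3  13.9] [ 0.524 -0.122  0.06 ]
scene tart_ring 0.58 [368.6 120.2  21.9  19.9] [0.566 0.331 0.06 ]
scene ticket_holder 0.72 [253.9 250.8  18.1  23.1] [ 0.569 -0.231  0.06 ]
scene left_end 0.63 [298.1 203.2 182.1 195.9] [ 0.572 -0.067  0.06 ]
scene right_end 0.97 [297.6 201.9 179.7 188.4] [ 0.569 -0.065  0.06 ]
1.2 [0.24455204 0.60226727 0.23134731] [1.14395285e-05 1.91645983e-01 9.81464118e-01 4.66798799e-05] 0.08539718495919933
```

View pics/top.png

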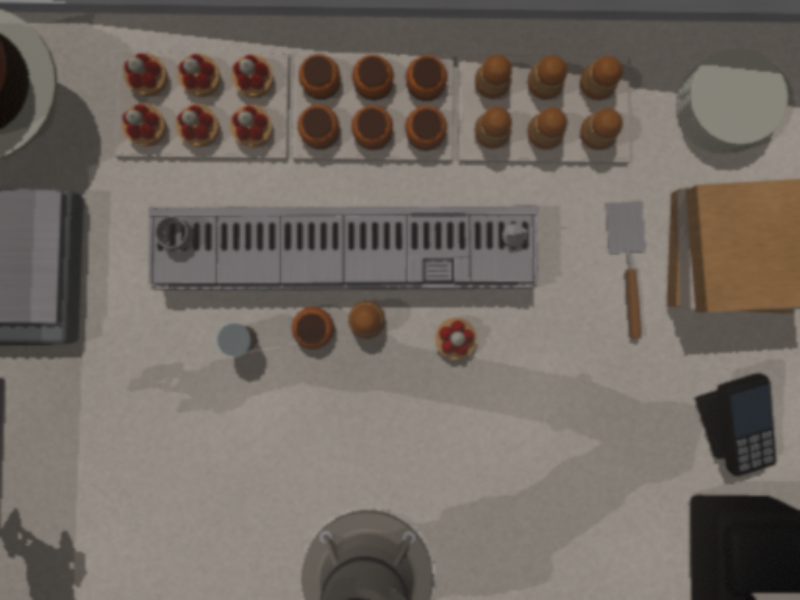

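View pics/scene.png

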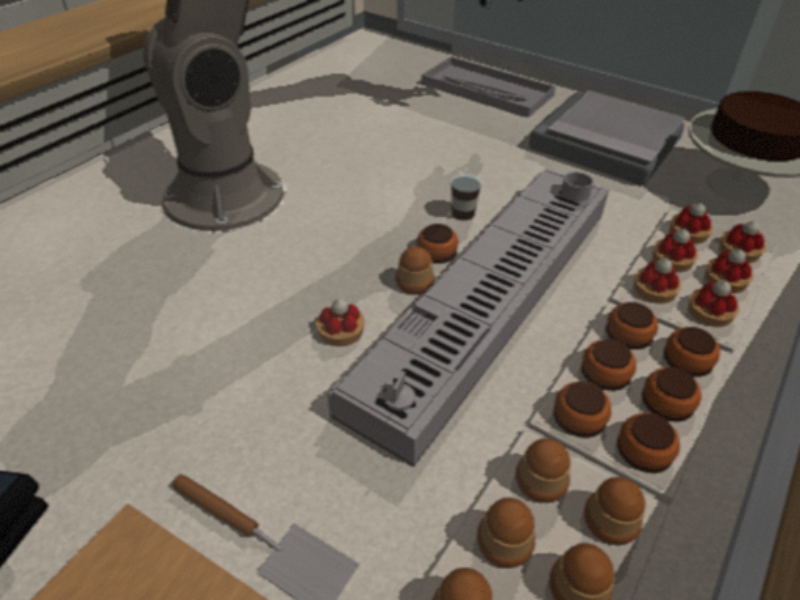

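The notch shows in the second panel from the right (about 438,270 in the enlarged top picture). The ticket holder is on the right end panel, and the pastries stand in front. I'll measure the grille's edges more closely.

Run:
```python
from h import *
a=manip.capture("top");c=a[125:195,90:350]
cv2.imwrite("pics/crop.png",cv2.resize(c,None,fx=3,fy=3,interpolation=cv2.INTER_CUBIC))
# fit pose from duct mask + strip row profile
m=manip.masks_of("top","duct")[0]["mask"].astype(np.uint8)
print(cv2.minAreaRect(cv2.findNonZero(m)))
g=a.astype(float).mean(2)
for u in (110,150,190,230,270,310,330): print(u,g[174:192,u-3:u+4].mean(1).round().astype(int))
print("rowprof",[(u,int(v)) for u,v in zip(range(90,350),g[172:178,90:350].mean(0))if True])
```

```text
((218.99996948242188, 158.49998474121094), (247.99996948242188, 52.99999237060547), 0.0)
110 [114 114 114 114 114 113 104  73  59  75  81  73  83  87  87  87  87  87]
150 [114 114 114 114 114 114 108  71  55  76  88  74  81  86  86  84  84  84]
190 [115 115 115 115 115 114 105  69  55  68  72  69  80  84  84  84  84  84]
230 [115 116 116 116 115 109  84  57  59  65  61  70  82  85  86  86  86  84]
270 [97 97 96 96 95 83 60 61 86 89 72 75 83 85 85 85 85 84]
310 [115 115 114 115 114 104  70  53  74  84  73  80  85  85  85  85  85  85]
330 [114 114 114 114 115 111  77  64  85  95  77  82  86  86  86  87  87  86]
rowprof [(90, 139), (91, 139), (92, 140), (93, 140), (94, 133), (95, 118), (96, 100), (97, 87), (98, 100), (99, 109), (100, 112), (101, 113), (102, 113), (103, 113), (104, 112), (105, 113), (106, 113), (107, 113), (108, 113), (109, 113), (110, 113), (111, 113), (112, 114), (113, 114), (114, 114), (115, 113), (116, 112), (117, 113), (118, 112), (119, 113), (120, 112), (121, 112), (122, 113), (123, 113), (124, 112), (125, 112), (126, 113), (127, 112), (128, 112), (129, 112), (130,
[... 1915 characters left out ...]
, 111), (292, 114), (293, 112), (294, 111), (295, 111), (296, 111), (297, 112), (298, 111), (299, 105), (300, 92), (301, 91), (302, 108), (303, 113), (304, 114), (305, 115), (306, 114), (307, 114), (308, 114), (309, 114), (310, 114), (311, 115), (312, 114), (313, 114), (314, 114), (315, 114), (316, 116), (317, 116), (318, 114), (319, 114), (320, 113), (321, 113), (322, 113), (323, 113), (324, 113), (325, 113), (326, 113), (327, 114), (328, 114), (329, 113), (330, 113), (331, 113), (332, 113), (333, 114), (334, 114), (335, 113), (336, 112), (337, 113), (338, 113), (339, 111), (340, 102), (341, 93), (342, 106), (343, 109), (344, 111), (345, 120), (346, 123), (347, 123), (348, 123), (349, 122)]
```

View pics/crop.png

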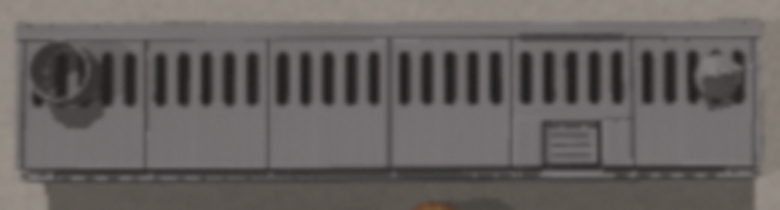

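The crop shows the notch frame at crop x≈543–600, y≈120–165, and the ticket holder at about (718,80). The panel joints give the duct's pose.

Run:
```python
from h import *
us=[138,179,219.4,259.8,300.5]
P=np.array([ray("top",u,175,.06) for u in us]);print(P.round(4))
E=np.array([ray("top",u,v,.06) for u,v in((110,180.5),(150,180.6),(190,180.4),(230,180),(310,179.8),(330,180.2))]);print(E.round(4))
k=np.polyfit(E[:,1],E[:,0],1);th=-np.arctan(k[0]);print("yaw",np.degrees(th))
ex=np.array([np.cos(th),np.sin(th)]);ey=np.array([-np.sin(th),np.cos(th)])
e=E[:,:2].mean(0);s=e@ex+.055; t=(P[:,:2]@ey).mean()
o=s*ex+t*ey;print("duct",o)
D=lambda x,y,z:np.r_[o+x*ex+y*ey,z]
for n,p in dict(start=(-34,-260),catch=(-34,-156),hinge=(55,-156),ticket=None,left=(-34,260)).items():
  if p:print(n,D(p[0]/1e3,p[1]/1e3,.06).round(4))
N=np.array([ray("top",u,172,.06) for u in(271,289.3)]);print(N.round(4),((N[:,:2]-o)@ey).round(4))
for c,u,v in(("top",330.1,151),("scene",253.9,250.8)):
  q=ray(c,u,v,.075)[:2]-o;print("ticket",q@ex,q@ey)
from scipy.spatial.transform import Rotation as R
print(R.from_quat(np.roll(manip.get_obs()["tool_rot"],-1)).as_matrix().round(3))
```

```text
[[ 0.5068  0.2511  0.06  ]
 [ 0.5079  0.1464  0.06  ]
 [ 0.5091  0.0432  0.06  ]
 [ 0.5102 -0.0601  0.06  ]
 [ 0.5114 -0.1644  0.06  ]]
[[ 0.4919  0.322   0.06  ]
 [ 0.4928  0.2201  0.06  ]
 [ 0.4944  0.1181  0.06  ]
 [ 0.4965  0.0159  0.06  ]
 [ 0.4993 -0.1888  0.06  ]
 [ 0.4988 -0.2401  0.06  ]]
yaw 0.7881957293781446
duct [0.55059413 0.04380683]
start [ 0.5202 -0.2166  0.06  ]
catch [ 0.5187 -0.1126  0.06  ]
hinge [ 0.6077 -0.1114  0.06  ]
left [0.513  0.3033 0.06  ]
[[ 0.5182 -0.0887  0.06  ]
 [ 0.5187 -0.1356  0.06  ]] [-0.1321 -0.179 ]
ticket 0.017325689121861096 -0.281162404568998
ticket 0.02106468344056483 -0.2842714178807751
[[-0.927  0.376  0.   ]
 [ 0.376  0.927  0.   ]
 [-0.     0.    -1.   ]]
```

Call:
{"method": "drive_tool", "body": {"moves": [[0,-0.86,-0.98,0,0],[0,-0.86,-0.98,0,0],[0,-0.86,-0.98,0,0],[0,-0.86,-0.98,0,0],[0,-0.86,-0.98,0,0],[0,-0.86,-0.98,0,0],[0,-0.86,-0.98,0,0],[0,-0.86,-0.98,0,0],[0,-0.86,-0.98,0,0],[0,-0.86,-0.98,0,0],[0,-0.86,-0.98,0,0],[0,-0.86,-0.98,0,0],[0,-0.86,-0.98,0,0],[0,-0.86,-0.98,0,0],[0,-0.86,-0.98,0,0],[0,-0.86,-0.98,0,0],[0,0,0,0,-0.95],[0,0,0,0,-0.95],[0,0,0,0,-0.95],[0,0,0,0,-0.95]]}}

```text
time_s: 3.8
ee_pos: [0.4159, 0.1096, 0.2315]
tool_rot: [0.0, -0.008, 1.0, 0.0]
ft_force: [-0.7, 0.4, 0.2]
width: 0.0002
gripper_force: 0.0
```

Call:
{"method": "drive_tool", "body": {"moves": [[0,-0.28,-0.91,0,0],[0,-0.28,-0.91,0,0],[0,-0.28,-0.91,0,0],[0,-0.28,-0.91,0,0],[0,-0.28,-0.91,0,0],[0,-0.28,-0.91,0,0],[0,-0.28,-0.91,0,0],[0,-0.28,-0.91,0,0],[0,-0.28,-0.91,0,0],[0,-0.28,-0.91,0,0],[0,-0.28,-0.91,0,0],[0,-0.28,-0.91,0,0],[0,-0.28,-0.91,0,0],[0,-0.28,-0.91,0,0],[0,0,0,1,0],[0,0,0,1,0],[0,0,0,1,0],[0,0,0,1,0],[0,0,0,1,0],[0,0,0,0,0]]}}

```text
time_s: 6.3
ee_pos: [0.5164, -0.2069, 0.1048]
tool_rot: [-0.002, -0.006, 1.0, 0.001]
ft_force: [-0.6, 0.6, -0.7]
width: 0.0002
gripper_force: 0.0
```

Run:
```python
from h import *
a=manip.capture("top");b=manip.capture("scene")
cv2.imwrite("pics/c2.png",np.vstack([cv2.resize(a[130:200,230:370],(700,350)),cv2.resize(b[170:290,160:440],(700,250))]))
```

```text
(no output)
```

View pics/c2.png

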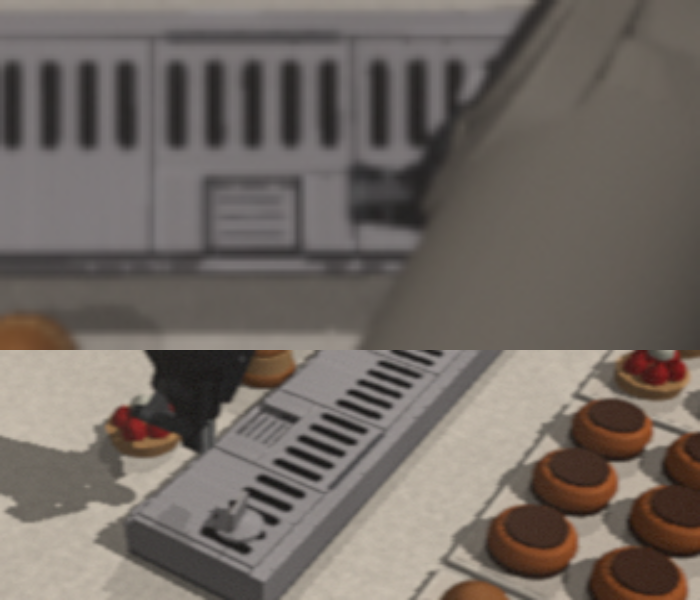

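The closed finger (scene part, about 205,435) hangs above the right end panel near the strip, and the ticket holder stands clear. Lowering until it touches.

Call:
{"method": "drive_tool", "body": {"moves": [[0,-0.1,0,0.5,0],[0,0,0,0.5,0],[0,0,0,0.4,0],[0,0,0,0.2,0],[0,0,0,0.1,0],[0,0,0,0.1,0],[0,0,0,0,0]]}}

```text
time_s: 7.28
ee_pos: [0.5202, -0.2076, 0.0613]
tool_rot: [0.0, -0.006, 1.0, 0.0]
ft_force: [-1.0, -0.8, -0.1]
width: 0.0003
gripper_force: 0.0
```

Call:
{"method": "drive_tool", "body": {"moves": [[0,0,0,0.08,0],[0,0,0,0.04,0],[0,0,0,0,0]]}}

```text
time_s: 7.65
ee_pos: [0.5206, -0.2078, 0.0601]
tool_rot: [0.001, -0.006, 1.0, 0.001]
ft_force: [-3.4, 1.6, 12.8]
width: -0.0
gripper_force: 6.2
```

Call:
{"method": "drive_tool", "body": {"moves": [[0,0,0.2,-0.02,0],[0,0,0.3,0,0],[0,0,0.3,0,0],[0,0,0.3,0,0],[0,0,0.3,0,0],[0,0,0.3,0,0],[0,0,0.3,0,0]]}}

```text
time_s: 8.52
ee_pos: [0.521, -0.1594, 0.06]
tool_rot: [0.002, -0.006, 1.0, -0.001]
ft_force: [0.9, -3.3, 4.8]
width: -0.0002
gripper_force: 2.6
```

Call:
{"method": "drive_tool", "body": {"moves": [[0,0,0.3,0,0],[0,0,0.3,0,0],[0,0,0.3,0,0],[0,0,0.2,0,0]]}}

```text
time_s: 9.02
ee_pos: [0.5203, -0.1311, 0.0597]
tool_rot: [0.001, -0.006, 1.0, -0.001]
ft_force: [0.3, -0.5, 0.4]
width: -0.0001
gripper_force: 0.0
```

The contact force has gone, so the finger is over the notch edge. Next I centre it and press.

Call:
{"method": "drive_tool", "body": {"moves": [[0,0.1,0.3,0,0],[0,0.05,0.3,0,0],[0,0,0.15,0,0],[0,0,0,0,0]]}}

```text
time_s: 9.52
ee_pos: [0.5153, -0.1107, 0.0586]
tool_rot: [-0.0, -0.007, 1.0, 0.0]
ft_force: [-0.3, -0.3, 0.2]
width: -0.0002
gripper_force: 0.0
```

Call:
{"method": "drive_tool", "body": {"moves": [[0,0,0,0.2,0],[0,0,0,0.15,0],[0,0,0,0.05,0]]}}

```text
time_s: 9.9
ee_pos: [0.5138, -0.1117, 0.0486]
tool_rot: [-0.002, -0.006, 1.0, 0.0]
ft_force: [-4.5, 0.6, 10.0]
width: -0.0001
gripper_force: 4.4
```

Call:
{"method": "drive_tool", "body": {"moves": [[0,-0.05,0,0.1,0],[0,0,0,0.1,0],[0,0,0,0.1,0],[0,0,0,0,0]]}}

```text
time_s: 10.4
ee_pos: [0.5079, -0.1118, 0.0399]
tool_rot: [-0.008, -0.005, 1.0, 0.002]
ft_force: [-15.4, -0.4, 13.5]
width: -0.0001
gripper_force: 9.6
```

Run:
```python
from h import *
a=manip.capture("top");b=manip.capture("scene")
cv2.imwrite("pics/c3.png",np.vstack([cv2.resize(a[130:200,230:370],(560,280)),cv2.resize(b[170:270,200:360],(560,320))]))
```

```text
(no output)
```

View pics/c3.png

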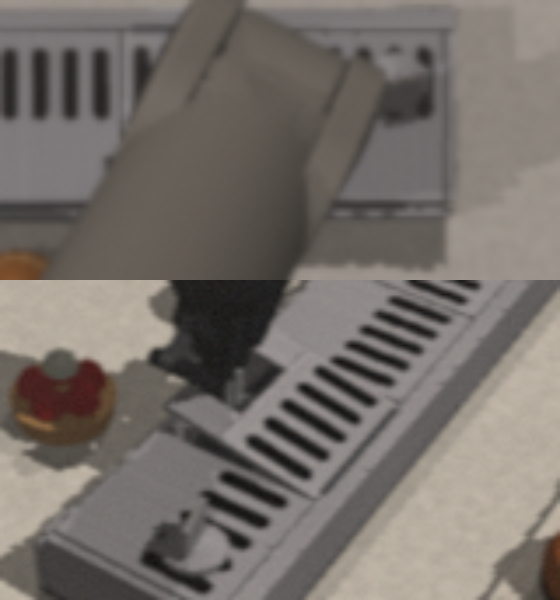

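The flap has sprung up (scene part, about 290,400) around the finger. Lift straight out, then move back and sideways in front of one arm.

Call:
{"method": "drive_tool", "body": {"moves": [[0,0.1,0,-0.4,0],[0,0,0,-0.8,0],[0,0,0,-1,0],[0,0,0,-1,0],[0,0,0,-1,0],[0,0,0,0,0]]}}

```text
time_s: 11.25
ee_pos: [0.5161, -0.1118, 0.1482]
tool_rot: [0.003, -0.006, 1.0, -0.0]
ft_force: [0.7, 0.1, -0.1]
width: 0.0
gripper_force: 0.0
```

Call:
{"method": "drive_tool", "body": {"moves": [[0,0.7,-0.5,0,0],[0,0.7,-0.5,0,0],[0,0,-0.55,0,0],[0,0,0,0.8,0],[0,0,0,0.8,0],[0,0,0,0.5,0],[0,0,0,0,0]]}}

```text
time_s: 12.12
ee_pos: [0.4788, -0.151, 0.093]
tool_rot: [-0.001, -0.006, 1.0, -0.0]
ft_force: [-0.4, -0.4, 0.4]
width: -0.0003
gripper_force: 0.0
```

Run:
```python
from h import *
b=manip.capture("scene")
cv2.imwrite("pics/c4.png",cv2.resize(b[150:270,200:360],(640,480)))
```

```text
(no output)
```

View pics/c4.png

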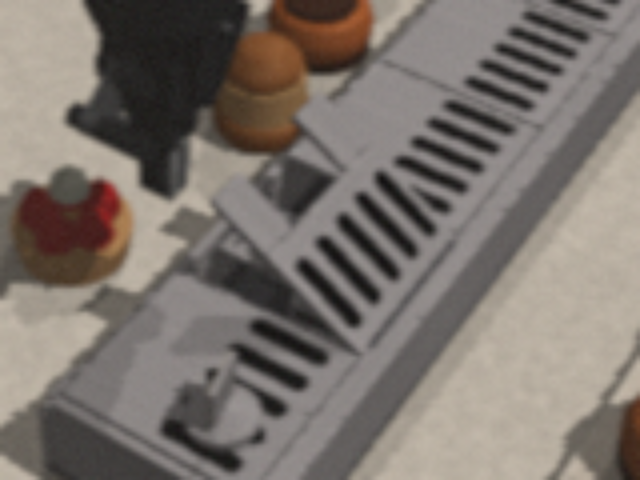

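Call:
{"method": "drive_tool", "body": {"moves": [[0,-0.5,0,0,0],[0,-0.4,0,0,0],[0,-0.3,0,-0.1,0],[0,-0.3,0,-0.3,0],[0,-0.3,0,-0.3,0],[0,-0.3,0,-0.3,0],[0,-0.3,0,-0.25,0],[0,-0.3,0,-0.2,0],[0,-0.3,0,-0.15,0],[0,-0.3,0,-0.12,0],[0,-0.3,0,-0.1,0],[0,0,0,0,0]]}}

```text
time_s: 13.68
ee_pos: [0.5703, -0.1493, 0.1394]
tool_rot: [0.0, -0.006, 1.0, -0.0]
ft_force: [-0.4, 0.3, 0.2]
width: 0.0004
gripper_force: 0.1
```

Call:
{"method": "drive_tool", "body": {"moves": [[0,-0.3,0,-0.05,0],[0,-0.3,0,0,0],[0,-0.3,0,0,0],[0,-0.3,0,0,0],[0,-0.3,0,0,0],[0,-0.3,0,0,0],[0,-0.2,0,0,0],[0,0,0,0,0],[0,0,0,0,0]]}}

```text
time_s: 14.8
ee_pos: [0.6192, -0.149, 0.1405]
tool_rot: [-0.0, -0.006, 1.0, 0.0]
ft_force: [-0.3, -0.4, 0.2]
width: 0.0004
gripper_force: 0.0
```

Run:
```python
from h import *
b=manip.capture("scene")
cv2.imwrite("pics/c5.png",cv2.resize(b[130:270,200:386],(640,480)))
```

```text
(no output)
```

View pics/c5.png

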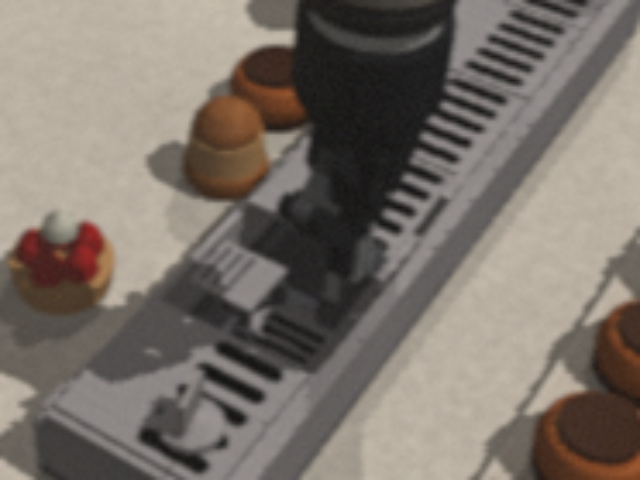

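The flap is nearly edge-on here behind the hand and hard to read. I'll take the hand back and up, then check.

Call:
{"method": "drive_tool", "body": {"moves": [[0,0.6,0,0,0],[0,0.8,0,-0.3,0],[0,0.8,0,-0.5,0],[0,0.8,0,-0.8,0],[0,0.8,0,-0.8,0],[0,0.8,0.8,-0.8,0],[0,0,1,-0.5,0],[0,0,1,0,0],[0,0,1,0,0],[0,0,1,0,0],[0,0,1,0,0],[0,0,1,0,0],[0,0,1,0,0],[0,0,0,0,0],[0,0,0,0,0]]}}

```text
time_s: 16.73
ee_pos: [0.5015, 0.0433, 0.233]
tool_rot: [-0.0, -0.006, 1.0, -0.0]
ft_force: [-0.8, -0.2, 0.2]
width: 0.0
gripper_force: 0.0
```

Run:
```python
from h import *
a=manip.capture("top");b=manip.capture("scene")
cv2.imwrite("pics/c6.png",np.vstack([cv2.resize(a[110:230,110:370],(650,300)),cv2.resize(b[130:260,190:450],(600,300)) if 0 else cv2.resize(b[130:250,190:450],(650,300))]))
o=np.array([.5506,.0438]);th=np.radians(.788);ex=np.array([np.cos(th),np.sin(th)]);ey=np.array([-ex[1],ex[0]])
for f in(1.57,1.9):
  for y in(-.207,-.105):
    p=np.r_[o+(.055-.11*np.cos(f))*ex+y*ey,.057+.11*np.sin(f)]
    print(f,y,"top",((proj("top",p)-[110,110])*2.5).round(),"scene",((proj("scene",p)-[190,130])*2.5+[0,300]).round())
```

```text
1.57 -0.207 top [489.  47.] scene [257. 476.]
1.57 -0.105 top [377.  47.] scene [322. 402.]
1.9 -0.207 top [488.  10.] scene [299. 502.]
1.9 -0.105 top [377.  10.] scene [361. 424.]
```

View pics/c6.png

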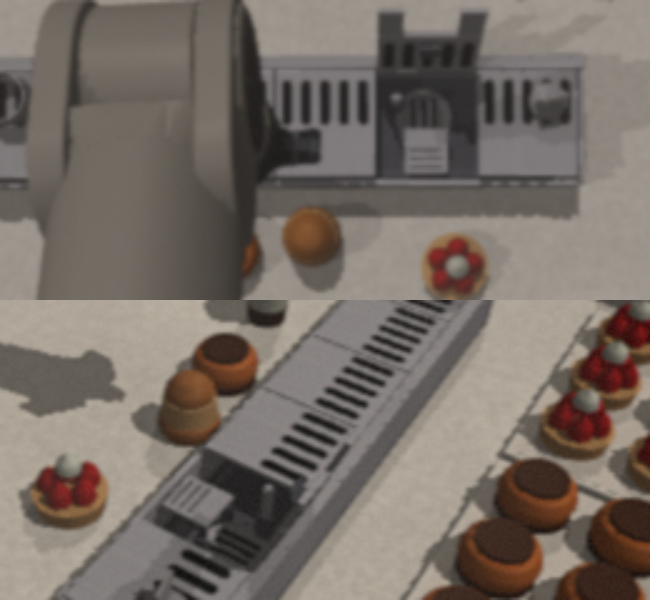

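The arm tips of the flap lie at top-crop row ≈10, which matches 1.9 rad, so it's fully open. All the pastries and small things I can see are standing as before. The hand is clear.

```bash
python3 -c "
from h import *
print(manip.close_job())"
```

```text
the job is handed in; nothing more can be done
None
```

The drain flap (second panel from the right) is fully open at its 1.9 rad stop, the hand is clear, no pastry or small thing was touched by the moves, and the job was handed in at about 17 s.

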